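Seat a housing on a narrow rest and preload it by three ratchet clicks

ROBOT

A 7-joint arm with a two-finger parallel gripper is mounted at the origin on a cart in front of the work surface, level with it; the furniture and walls round the work are solid. World frame = base frame: x ahead of the robot, y to its left, z up, the work surface at z = 0. Lengths are in m, angles in rad, forces in N, time in s.
With the tool pointing down it reaches from about 0.425 to 0.925 m from the base axis. Payload 6.8 kg.
Tool frame: the origin (TCP) lies at the very end of the fingers, on their centre line; the grasp point (between the pads) lies 19 mm behind it; z points along the fingers, y is the line along which they close (so a half turn about z gives the same grasp; the last joint's range is limited). The gripper opens to 85 mm and grips with 20 to 120 N. Pads are 22 mm wide; open, the fingers measure 114 mm over their backs; the gripper's body (76 mm by 85 mm) begins 54 mm behind the grasp point. The pads swing forward as they close: fully open they stand 13 mm farther back than shut.
Start: joints at [1.165, 0.477, 0.022, 1.555, -0.011, 1.109, -0.083], TCP at [0.198, -0.645, 0.231] pointing down, gripper open.
Joint ranges: [-2.96, 2.96], [-0.34, 2.1], [-1.41, 1.46], [0.24, 2.44], [-1.37, 4.51], [0.17, 1.92], [-2.96, 2.96]. Speed limits (rad/s): [2.39, 2.39, 3.14, 3.14, 3.14, 3.14, 3.14].

INTERFACE

Orientations are given as a unit quaternion [w, x, y, z].
In Python, from station import bot gives the robot as it stands. The module is installed in compiled form; this text tells all that it offers.
- The arm moves only by the shell command python3 -m jog 'ROWS' [OPENING] [FORCE]. ROWS is JSON, a list of rows, each a list of 4 numbers: the shift along the tool's x, y, z in cm, then the turn about the tool's z in rad. In form: [[x, y, z, spin], ...]. A call has 1 to 20 rows; each row is the pose to reach, as a shift and turn from the pose commanded when the call began, along the tool's axes at that moment; what a row does not reach only later rows make up. A row lasts 1/12 s, in which the tool goes at most 41.7 mm and 7.16 degrees, less where a joint would pass 70% of its speed; a pose out of reach is approached as far as the arm can. A call with a gripper value outside its range is refused whole. OPENING is the closure, from -1 (fully open) to 1 (shut), set as the call begins (- or left out, the last holds). The fingers move at their own pace and stop on an object; FORCE is the grip in N (left out, the last holds). Time passes only in rows, so rows that repeat a pose let the fingers close. It gives the time, the measured TCP pose, the force, the opening and the grip force at its end, in the units of the state.
- bot.get_obs(): the state, without advancing time (a new reading comes with each control period).
- bot.read_camera(name): name is "scene" or "side" or "wrist"; returns a dict with "pixels" (384x512x3 uint8, red, green, blue), "depth" (384x512 float32, m along the optical axis (not along the pixel's ray), 0 where there is no reading), "fovy" (degrees; the focal length in pixels is half the picture's height over the tangent of half this angle, whatever the lens; pixels are square), "cx", "cy" (the principal point, pixels), "pose" (4x4, takes a point from camera to world coordinates). Camera axes: x right, y down, z forward; pixel columns grow to the right and rows downward; lengths in m; the calibration is good to about 2 mm. A picture is of the moment at which its call begins.
- bot.hand_in(): hands the job in; it is judged then, once.
The state is a dict: "t": time; "q": joint angles; "joint_vel": joint speeds; "joint_torque": joint torques, N m; "eef_pos": TCP position; "tool_rot": TCP orientation; "contact_force": force on the tool from outside, world axes, zero at the start; "torque": the same for the moment, N m; "gripper_width": opening from 0.0 (shut) to 1.0 (fully open); "grasp_force": force on a finger pad.
Only numpy, scipy, OpenCV 4.12 (cv2) and the standard library are available. Lean on these libraries where they do the work, as an engineer would, in place of code of your own. Each camera call takes 0.05 s, during which the arm holds its last target. There are 200 camera calls.

TASK

Stand the small machined housing upright on the narrow raised steel rest of the ratchet clamp fixture, its long side along the rest, between the end stop and the sprung pad, and let go of it. Then take the black knob of the ratchet lever and swing it clockwise (seen from above) exactly three clicks, so that the pad presses the housing against the stop; a fourth click is too many and the ratchet does not go back. The program finishes while still holding the knob there, the lever at rest; leave the V-block, the brass fitting and the bearing alone.

Things in the scene. Friction and masses are not known exactly. Their poses are not given: they have to be found in the camera images.
- housing: the workpiece: grey machined housing, a box 42 (x) by 59 (y) by 29 mm high with a round boss (24 mm across, 10 mm high) in the middle of its top, 39 mm high in all, about 0.4 kg. Starts loose on the bench, upright. Origin: centre of its underside, z up, y along its 59 mm side. Grip it across the 42 mm side.
- fixture: grey ratchet clamp fixture fixed to the bench; base plate 130 (x) x 223 (y) x 12 mm. Origin on the bench; +y runs from lever end to stop, z up. In its frame (mm): rest 16 wide (x), y 40 to 86, top z 40; end stop face at y 92, 34 wide, top z 68; ram guide 40 wide, y -26 to -6, top z 74; lever axis x 0, y -68. Beside the rest (-x, +x) nothing stands above the plate.
- rest_top (a point): centre of the top face of the narrow rest, 40 mm above the bench, axes as the fixture's. Seated against the stop, the housing's origin lies here to within 1 mm; put down anywhere up to 15 mm short of the stop (-y), it is slid home along the rest by the pad.
- pad: dark steel pad (30 wide, 8 thick, z 41 to 65 mm) on the ram, pressing along fixture +y. Origin: middle of its back. The lever advances the ram 25 mm per rad; at lever 0 the pad's front is at fixture y 11 mm, 22 mm short of a housing seated at the stop. Spring-backed, 1.8 N/mm: about 7 to 17 N on the housing from the third click to the fourth.
- clamp_lever: the ratchet lever with its toothed wheel; origin on its vertical axis, 14 mm above the bench. A flat steel bar (z 32 to 40 mm) carries at 90 mm from the axis an upright black knob, 18 mm thick (21 mm at its head, the top 10 mm), from 38 to 88 mm above the bench. The knob can be gripped from above; being round it may turn between the fingers.
- grip_mid (a point): point on the knob's axis 60 mm above the bench: where to grip it
- lever_axis (a point): point on the lever's vertical axis, 40 mm above the bench; the knob's axis is 90 mm from it
- lever_angle (a joint): lever angle, rad, 0 to 1.6, growing clockwise from above; at q the knob lies from the axis in the direction 200 deg minus q (fixture frame, counterclockwise from +x). Starts free, at 0 to 0.2. Before a click the knob resists with 5 to 10 N, then the pawl falls and the lever jumps on by 0.1: at about 0.42, 0.70, 0.97 and 1.25, coming to rest near 0.53, 0.78, 1.05, 1.33. It cannot go back.
- bystander_vblock: steel V-block, 50 x 60 x 38 mm, bystander; origin under its centre
- bystander_fitting: brass hose fitting standing upright, 32 mm across, 45 mm high, bystander; origin under its centre
- bystander_bearing: ball bearing lying flat, 62 mm across, 14 mm high, bystander; origin under its centre
Mind the look-alikes: they are no part of the job. Leave any purple or turquoise look-alike of the housing alone.

How it is judged:
On the way, in this order (a step that is already met when the one before it is completed fails the run):
1. the housing stands upright on the narrow rest, let go, lever not yet clicked (x of housing in the frame of rest_top between -0.008 and 0.008 m and y of housing in the frame of rest_top between -0.017 and 0.004 m and z of housing in the frame of rest_top between -0.004 and 0.004 m and angle between housing's own z axis and vertical below 0.1 rad and angle between the x axis of housing and the x axis of rest_top, either way round below 0.2 rad and contact force between the fingers and housing below 0.2 N and value of joint lever_angle below 0.42 rad), for 0.3 s.
2. first click (value of joint lever_angle above 0.47 rad), for 0.1 s.
3. second click (value of joint lever_angle above 0.75 rad), for 0.1 s.
At the end, for the whole second after the job is handed in: housing upright and square on the rest, centred across it within 8 mm, against the stop within 4 mm, pad pressing it with over 4 N, lever still and past the third click, short of the fourth (1.01 to 1.27 rad), fingers holding the lever with over 1 N and off the housing (x of housing in the frame of rest_top between -0.008 and 0.008 m and y of housing in the frame of rest_top between -0.004 and 0.004 m and z of housing in the frame of rest_top between -0.004 and 0.004 m and angle between housing's own z axis and vertical below 0.1 rad and angle between the x axis of housing and the x axis of rest_top, either way round below 0.2 rad and value of joint lever_angle between 1.01 and 1.27 rad and velocity of joint lever_angle between -0.05 and 0.05 rad/s and contact force between the fingers and clamp_lever above 1 N and contact force between pad and housing above 4 N and contact force between the fingers and housing below 0.2 N); the arm keeps its last pose, push and grip.
It fails at once if a fourth click (value of joint lever_angle above 1.29 rad).
It fails at once if the vblock was moved (distance of bystander_vblock from where it was at the start of the episode above 0.02 m).
It fails at once if the fitting was moved (distance of bystander_fitting from where it was at the start of the episode above 0.02 m).
It fails at once if the bearing was moved (distance of bystander_bearing from where it was at the start of the episode above 0.02 m).
It also fails if it takes over 69 s, if anything falls off the work surface, if the arm or the gripper's body presses on something with over 40 N, if the wrist force passes 120 N, or if a joint passes its speed limit or range.

## Working session

There is one attempt and no reset: what is moved stays moved. The work goes in short steps, Python scripts to look and compute and a shell command to move; the robot and the scene stay as the last step left them, time stands still between calls to the robot, and variables do not carry over. Pictures are saved under pics/ and viewed, at most 10 in all, crops included, and the job is handed in when it is done.

```bash
mkdir -p pics
cat > h.py <<'E'
import numpy as np, cv2
from station import bot
def snap(n,f):
    c=bot.read_camera(n); np.savez(f'pics/{f}.npz',**c); cv2.imwrite(f'pics/{f}.png',c['pixels'][:,:,::-1]); return c
def load(f): return np.load(f'pics/{f}.npz')
def cloud(c):
    d=c['depth']; H,W=d.shape; f=H/2/np.tan(np.radians(c['fovy'])/2)
    v,u=np.mgrid[:H,:W]
    P=np.stack([(u-c['cx'])/f*d,(v-c['cy'])/f*d,d],-1)
    T=c['pose']; return P@T[:3,:3].T+T[:3,3]
E
python3 - <<'E'
from h import *
a=snap('scene','s0');b=snap('side','d0')
cv2.imwrite('pics/both.png',cv2.resize(np.vstack([a['pixels'],b['pixels']])[:,:,::-1],(400,600)))
o=bot.get_obs();print(o['eef_pos'],o['tool_rot'],o['gripper_width'])
for c in(a,b):print(c['pose'].round(3))
E
```

```text
[ 0.19791158 -0.6448117   0.2304328 ] [-7.72292544e-04  9.88932905e-01  1.48361324e-01 -1.76600697e-04] 1.0006515229788273
[[ 0.547 -0.609  0.575 -0.05 ]
 [-0.837 -0.399  0.375 -0.087]
 [ 0.001 -0.686 -0.728  0.78 ]
 [ 0.     0.     0.     1.   ]]
[[-0.923 -0.194  0.332  0.23 ]
 [-0.384  0.435 -0.814  1.001]
 [ 0.013 -0.88  -0.476  0.472]
 [ 0.     0.     0.     1.   ]]
```

View pics/s0.png

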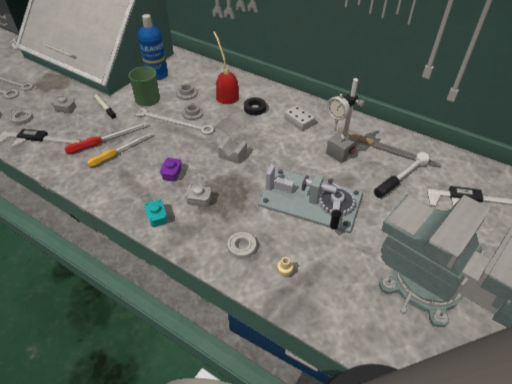

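View pics/d0.png

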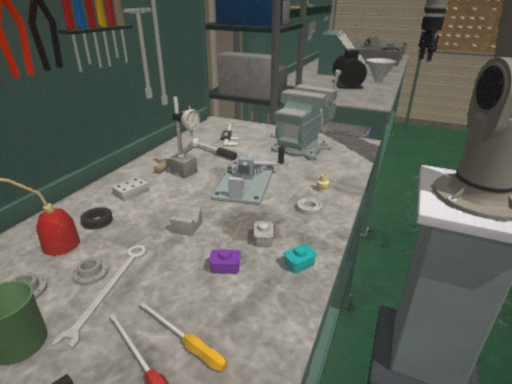

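Scene view: grey bossed block at (200,195) matches the housing. The look-alikes are purple (171,169), turquoise (155,212), a far grey part (63,103) and the V-block (233,148). The fixture is at (310,198), with its knob at (336,218). I'll check this in a close crop.

Run:
```python
from h import *
a=load('s0');b=load('d0')
A=cv2.resize(a['pixels'][150:250,170:370],(800,400),interpolation=cv2.INTER_CUBIC)
B=cv2.resize(b['pixels'][150:250,150:350],(400,200),interpolation=cv2.INTER_CUBIC)
im=np.zeros((600,800,3),np.uint8);im[:400]=A;im[400:,:400]=B
cv2.imwrite('pics/c1.png',im[:,:,::-1])
P=cloud(a)
# housing top
def rect(m,name):
    q=P[m][:,:2].astype(np.float32);r=cv2.minAreaRect(q*1000);print(name,m.sum(),r, np.median(P[m][:,2]))
v,u=np.mgrid[:384,:512]
near=(abs(u-200)<22)&(abs(v-195)<22)
for lo,hi in((.024,.034),(.035,.045),(.01,.045)): rect(near&(P[...,2]>lo)&(P[...,2]<hi),('h',lo))
for p in((63,103),(171,169),(155,212),(233,148),(243,243),(286,265),(336,218),(200,195),(200,188)): print(p,P[p[1],p[0]].round(3))
fx=(u>250)&(u<375)&(v>160)&(v<240)
rect(fx&(P[...,2]>.008)&(P[...,2]<.016),'plate')
k=fx&(P[...,2]>.078)&(P[...,2]<.1);print('knob',k.sum(),P[k].mean(0),u[k].mean(),v[k].mean())
```

```text
('h', 0.024) 267 ((459.9965515136719, 411.6181640625), (43.45420837402344, 60.09495162963867), 20.947547912597656) 0.028306408253573
('h', 0.035) 59 ((459.4471435546875, 411.0884704589844), (21.7763729095459, 21.233200073242188), 56.3862419128418) 0.03789638792987349
('h', 0.01) 407 ((459.9965515136719, 411.6181640625), (43.45420837402344, 60.09495162963867), 20.947547912597656) 0.02818637708942595
(63, 103) [0.522 0.958 0.03 ]
(171, 169) [0.482 0.512 0.031]
(155, 212) [0.356 0.449 0.033]
(233, 148) [0.642 0.438 0.018]
(243, 243) [ 0.413  0.25  -0.001]
(286, 265) [0.391 0.13  0.04 ]
(336, 218) [0.525 0.09  0.078]
(200, 195) [0.455 0.4   0.028]
(200, 188) [0.466 0.408 0.038]
plate 2151 ((562.114501953125, 161.59156799316406), (235.7713165283203, 254.14120483398438), 13.717409133911133) 0.01157247163737396
knob 74 [0.53150177 0.09435436 0.08512927] 335.85135135135135 213.09459459459458
```

View pics/c1.png

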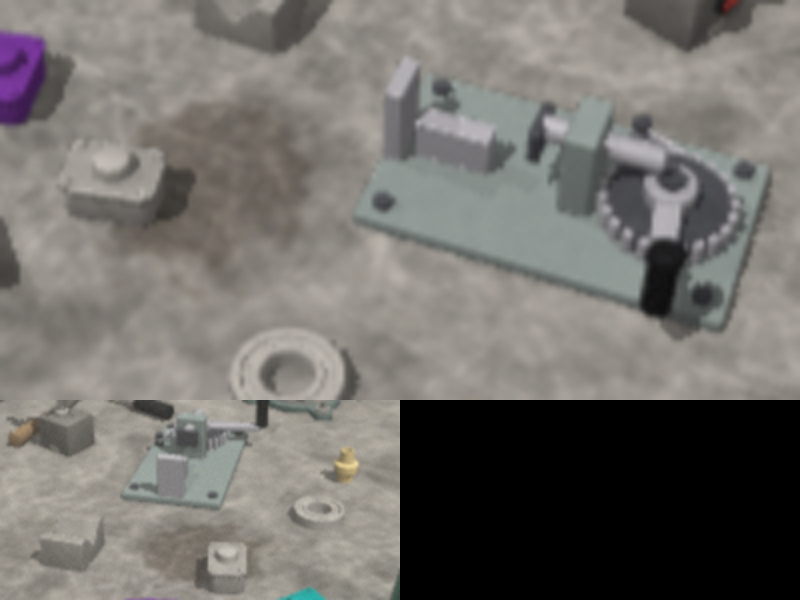

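The crop confirms it: a plain grey box with a round boss at scene (200,195). Fixture: stop at crop (400,110), rest at (455,140), knob top at (663,252). Next, the fixture pose.

Run:
```python
from h import *
from scipy.spatial.transform import Rotation as R
a=load('s0');P=cloud(a);T=a['pose'];f=192/np.tan(np.radians(a['fovy'])/2)
def ray(u,v,z):
    d=T[:3,:3]@[(u-a['cx'])/f,(v-a['cy'])/f,1];return T[:3,3]+d*(z-T[2,3])/d[2]
for p in((355,218),(725,328),(770,170)):print(ray(170+p[0]/4,150+p[1]/4,.012).round(4))
v,u=np.mgrid[:384,:512]
fx=(u>255)&(u<366)&(v>160)&(v<236)
m=(fx&(P[...,2]>.008)&(P[...,2]<.016)).astype(np.uint8)
n,l,s,_=cv2.connectedComponentsWithStats(m);i=1+s[1:,4].argmax();mm=l==i
q=(P[mm][:,:2]*1000).astype(np.float32);print(cv2.minAreaRect(q))
def rect(m,n):
    print(n,m.sum(),cv2.minAreaRect((P[m][:,:2]*1000).astype(np.float32)))
r=fx&(P[...,2]>.037)&(P[...,2]<.043)&(u<298);rect(r,'rest')
r=fx&(P[...,2]>.064)&(P[...,2]<.07)&(u<280);rect(r,'stop')
r=fx&(P[...,2]>.071)&(P[...,2]<.077)&(u<325);rect(r,'guide')
r=fx&(P[...,2]>.086)&(P[...,2]<.092);rect(r,'knob')
o=bot.get_obs();w=o['tool_rot'];M=R.from_quat([w[1],w[2],w[3],w[0]]).as_matrix();print(M.round(3))
```

```text
[0.5174 0.2765 0.012 ]
[0.5618 0.0606 0.012 ]
[0.6864 0.0884 0.012 ]
((601.1661987304688, 210.3740234375), (132.72824096679688, 174.66860961914062), 11.139063835144043)
rest 115 ((586.333984375, 260.7619323730469), (31.194042205810547, 60.16143035888672), 4.649594306945801)
stop 55 ((584.7432861328125, 288.34979248046875), (34.03242874145508, 11.674154281616211), 12.912309646606445)
guide 103 ((607.9498901367188, 177.5253448486328), (41.64213180541992, 19.138839721679688), 11.553474426269531)
knob 35 ((533.5687866210938, 95.02626037597656), (16.693037033081055, 16.798498153686523), 62.08836364746094)
[[ 0.956  0.293 -0.001]
 [ 0.293 -0.956  0.001]
 [-0.    -0.002 -1.   ]]
```

Run:
```python
from h import *
for n in('s0','d0'):
    P=cloud(load(n)).reshape(-1,3);Q=P[(P[:,2]>.1)&(P[:,0]>.1)&(P[:,0]<.9)&(P[:,1]>-.75)&(P[:,1]<.6)]
    for i in np.arange(.1,.9,.1):
        print(n,round(i,1),[(round(j,2),round(float(s.max()),2)) for j in np.arange(-.75,.6,.1) if len(s:=Q[(Q[:,0]>=i)&(Q[:,0]<i+.1)&(Q[:,1]>=j)&(Q[:,1]<j+.1),2])])
```

```text
s0 0.1 []
s0 0.2 []
s0 0.3 []
s0 0.4 [(np.float64(-0.35), 0.11), (np.float64(-0.25), 0.19), (np.float64(-0.15), 0.19)]
s0 0.5 [(np.float64(-0.25), 0.19), (np.float64(-0.15), 0.2), (np.float64(-0.05), 0.16)]
s0 0.6 [(np.float64(-0.25), 0.19), (np.float64(-0.15), 0.19), (np.float64(-0.05), 0.15)]
s0 0.7 [(np.float64(0.15), 0.22)]
s0 0.8 [(np.float64(0.15), 0.23), (np.float64(0.55), 0.1)]
d0 0.1 [(np.float64(-0.65), 0.46)]
d0 0.2 [(np.float64(-0.75), 0.35), (np.float64(-0.65), 0.46)]
d0 0.3 []
d0 0.4 [(np.float64(-0.45), 0.23), (np.float64(-0.35), 0.14), (np.float64(-0.25), 0.19), (np.float64(-0.15), 0.19)]
d0 0.5 [(np.float64(-0.45), 0.16), (np.float64(-0.25), 0.19), (np.float64(-0.15), 0.19), (np.float64(-0.05), 0.16)]
d0 0.6 [(np.float64(-0.15), 0.19), (np.float64(-0.05), 0.15)]
d0 0.7 [(np.float64(-0.75), 0.45), (np.float64(-0.65), 0.45), (np.float64(-0.55), 0.45), (np.float64(-0.45), 0.45), (np.float64(-0.35), 0.45), (np.float64(0.15), 0.21)]
d0 0.8 [(np.float64(-0.65), 0.18), (np.float64(-0.55), 0.25), (np.float64(-0.45), 0.45), (np.float64(0.15), 0.23), (np.float64(0.55), 0.1)]
```

```bash
python3 -m jog '[[0,0,-5,0],[0,0,-10,0],[0,0,-10,0],[28,-15,-10,-0.49],[28,-15,-10,-0.49],[28,-15,-10,-0.49],[28,-15,-10,-0.49],[28,-15,-10,-0.49],[28,-15,-10,-0.49],[28,-15,-10,-0.49],[28,-15,-10,-0.49],[50,-39.6,-10,-1.06],[50,-39.6,-10,-1.06],[50,-39.6,-10,-1.06],[50,-39.6,-10,-1.06],[50,-39.6,-10,-1.06],[50,-39.6,-10,-1.06],[50,-39.6,-10,-1.06],[50,-39.6,-10,-1.06],[50,-39.6,-10,-1.06]]' -1 40
cat >> h.py <<'E'
from scipy.spatial.transform import Rotation as R
def go(x,y,z,yaw):
    """rel. row to world TCP x,y,z with tool y along yaw deg (mod 180)"""
    o=bot.get_obs();w=o['tool_rot'];M=R.from_quat([w[1],w[2],w[3],w[0]]).as_matrix()
    d=M.T@(np.array([x,y,z])-o['eef_pos'])*100
    cur=np.degrees(np.arctan2(M[1,1],M[0,1]));s=-((yaw-cur+90)%180-90)
    print('row',d.round(2),'spin',np.radians(s).round(3),'q7',o['q'][6].round(2),'tilt',M[2].round(3))
E
python3 -c "
from h import *
go(.57,.12,.33,21);go(.46,.411,.33,21);go(.46,.411,.2,21)"
```

```text
t: 1.77
eef_pos: [0.5622, -0.1099, 0.3313]
tool_rot: [-0.001, 0.774, 0.633, 0.002]
contact_force: [0.1, 1.4, 1.1]
gripper_width: 1.001
grasp_force: 0.0
row [22.69 -3.82  0.25] spin -0.567 q7 -0.22 tilt [ 0.005  0.    -1.   ]
row [ 49.01 -20.39   0.37] spin -0.567 q7 -0.22 tilt [ 0.005  0.    -1.   ]
row [ 48.94 -20.4   13.37] spin -0.567 q7 -0.22 tilt [ 0.005  0.    -1.   ]
```

```bash
python3 -m jog '[[22.7,-3.8,0,-0.4],[22.7,-3.8,0,-0.4],[22.7,-3.8,0,-0.4],[22.7,-3.8,0,-0.4],[22.7,-3.8,0,-0.4],[22.7,-3.8,0,-0.4],[49,-20.4,12,-0.57],[49,-20.4,12,-0.57],[49,-20.4,12,-0.57],[49,-20.4,12,-0.57],[49,-20.4,12,-0.57],[49,-20.4,12,-0.57],[49,-20.4,12,-0.57],[49,-20.4,12,-0.57],[49,-20.4,12,-0.57],[49,-20.4,12,-0.57],[49,-20.4,12,-0.57]]'
python3 - <<'E'
from h import *
c=snap('wrist','w1');P=cloud(c)
go(.46,.411,.06,21);go(.46,.411,.004,21)
for lo,hi in((.024,.034),(.035,.045)):
    m=(P[...,2]>lo)&(P[...,2]<hi)&(np.hypot(P[...,0]-.46,P[...,1]-.411)<.05)
    print(m.sum(),cv2.minAreaRect((P[m][:,:2]*1000).astype(np.float32)))
E
```

```text
t: 3.18
eef_pos: [0.4644, 0.4013, 0.2108]
tool_rot: [0.0, 0.57, 0.821, -0.001]
contact_force: [0.3, -0.1, -0.3]
gripper_width: 0.995
grasp_force: 0.0
row [ 1.17 -0.13 15.12] spin -0.011 q7 -0.75 tilt [-0.001  0.    -1.   ]
row [ 1.18 -0.13 20.72] spin -0.011 q7 -0.75 tilt [-0.001  0.    -1.   ]
1632 ((460.3690185546875, 409.9886779785156), (41.90751266479492, 58.762176513671875), 22.366287231445312)
340 ((460.14385986328125, 410.4927673339844), (20.98131561279297, 20.99757194519043), 64.69522094726562)
```

View pics/w1.png

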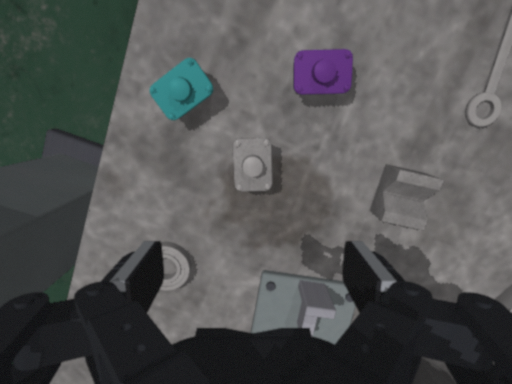

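The wrist view shows the housing at (253,165), with clear space on both sides. It agrees with the scene estimate to within 2 mm.

```bash
python3 -m jog '[[0,0,4,-0.01],[0,0,8,-0.02],[0,0,12,-0.02],[0,0,14,-0.02],[0,0,14,-0.02],[0,0,14,-0.02],[0,0,14,-0.02]]'
python3 -c "
from h import *
go(.4602,.4105,.004,22.0)"
```

```text
t: 3.82
eef_pos: [0.4658, 0.4023, 0.0734]
tool_rot: [0.0, 0.563, 0.827, 0.001]
contact_force: [-0.0, -0.1, 0.3]
gripper_width: 1.0
grasp_force: 0.0
row [ 0.96 -0.24  6.94] spin -0.009 q7 -0.84 tilt [ 0.001  0.003 -1.   ]
```

```bash
python3 -m jog '[[1,-0.2,1,-0.01],[1,-0.2,3,-0.01],[1,-0.2,5,-0.01],[1,-0.2,6.5,-0.01],[1,-0.2,6.8,-0.01],[1,-0.2,6.8,-0.01],[1,-0.2,6.8,-0.01],[1,-0.2,6.8,-0.01]]'
python3 -c "
from h import *
go(.4602,.4105,.005,22.0)"
```

```text
t: 4.48
eef_pos: [0.4591, 0.4115, 0.0045]
tool_rot: [0.0, 0.558, 0.83, 0.001]
contact_force: [-0.4, -0.7, -0.7]
gripper_width: 0.999
grasp_force: 0.0
row [-0.13  0.06 -0.05] spin 0.003 q7 -0.9 tilt [ 0.001  0.002 -1.   ]
```

```bash
python3 -m jog '[[0,0,0,0],[0,0,0,0],[0,0,0,0],[0,0,0,0],[0,0,0,0],[0,0,0,0],[0,0,0,0],[0,0,0,0],[0,0,0,0],[0,0,0,0],[0,0,0,0],[0,0,0,0]]' 1 50 && python3 -m jog '[[0,0,-4,0],[0,0,-8,0],[0,0,-12,0],[0,0,-12,0],[0,0,-12,0],[0,0,-12,0]]'
python3 - <<'E'
from h import *
c=snap('side','d1');P=cloud(c);o=bot.get_obs()
print(o['eef_pos'],o['gripper_width'])
T=c['pose'];f=192/np.tan(np.radians(c['fovy'])/2)
p=T[:3,:3].T@(o['eef_pos']-T[:3,3]);u=int(p[0]/p[2]*f+c['cx']);v=int(p[1]/p[2]*f+c['cy']);print(u,v)
cv2.imwrite('pics/c2.png',cv2.resize(c['pixels'][max(0,v-60):v+60,u-80:u+80],(640,480))[:,:,::-1])
go(.593,.250,.15,11.8)
E
```

```text
t: 5.48
eef_pos: [0.4592, 0.4111, 0.0041]
tool_rot: [0.0, 0.558, 0.83, 0.001]
contact_force: [1.3, 0.7, 6.1]
gripper_width: 0.482
grasp_force: 52.3
t: 5.98
eef_pos: [0.4579, 0.4092, 0.1219]
tool_rot: [0.0, 0.558, 0.83, -0.001]
contact_force: [-0.8, -0.4, -4.9]
gripper_width: 0.479
grasp_force: 53.5
[0.45759532 0.40883765 0.12104578] 0.4803088890170823
266 190
row [-19.82   6.54  -2.88] spin 0.181 q7 -0.81 tilt [-0.002 -0.004 -1.   ]
```

View pics/c2.png

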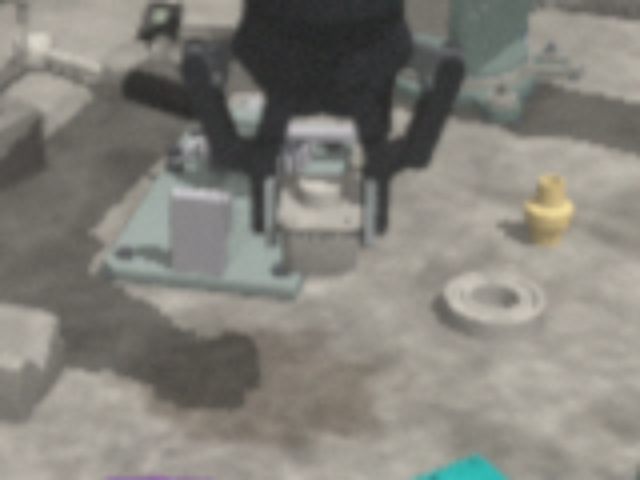

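The side view shows the housing held level between the pads, at crop (320,220), clear of the bench. I'll refine the rest pose from wrist frame w1 while moving over.

```bash
python3 -m jog '[[-4,1.2,-3,0.04],[-8,2.5,-4,0.08],[-12,4,-4,0.12],[-16,5.2,-4,0.16],[-18,6,-4,0.18],[-19,6.3,-4,0.18],[-19,6.3,-4,0.18],[-19,6.3,-4,0.18],[-19,6.3,-4,0.18]]'
python3 - <<'E'
from h import *
def ana(P,nm):
    w=np.array([.6046,.1932]);a=np.radians(11.8);X=np.array([np.cos(a),np.sin(a)]);Y=np.array([-X[1],X[0]])
    D=P[...,:2]-w;x=D@X*1000;y=D@Y*1000;z=P[...,2]*1000
    for n,m in(('stop',(abs(z-68)<4)&(abs(x)<30)&(y>80)&(y<115)),('rest',(abs(z-40)<3)&(abs(x)<16)&(y>35)&(y<84)),('guide',(abs(z-74)<4)&(abs(x)<30)&(y>-40)&(y<5)),('plate',(abs(z-12)<4)&(abs(x)<80)&(abs(y)<140))):
        if m.sum()>5:print(nm,n,m.sum(),'x',np.percentile(x[m],[1,99]).round(1),'y',np.percentile(y[m],[1,99]).round(1),'z',np.median(z[m]).round(1))
ana(cloud(load('w1')),'w1');ana(cloud(load('s0')),'s0')
ana(cloud(snap('wrist','w2')),'w2')
go(.5927,.250,.10,11.8)
E
```

```text
t: 6.78
eef_pos: [0.5866, 0.2596, 0.1617]
tool_rot: [-0.001, 0.629, 0.777, -0.001]
contact_force: [-0.7, -0.1, -3.6]
gripper_width: 0.483
grasp_force: 53.4
w1 stop 330 x [-15.5  17.3] y [ 91.2 103.1] z 68.1
w1 rest 192 x [-7.1  8.7] y [44.9 71.2] z 40.5
w1 plate 3753 x [-63.4  62.4] y [ 16.8 103.5] z 12.5
s0 stop 55 x [-16.9  16.5] y [ 91.6 103. ] z 67.4
s0 rest 95 x [-8.3  9.2] y [40.  82.5] z 39.3
s0 guide 112 x [-20.  19.] y [-25.6  -6.5] z 73.1
s0 plate 2133 x [-64.4  63.7] y [-116.7  101.5] z 11.6
w2 stop 648 x [-14.9  17.7] y [ 90.6 102.7] z 68.3
w2 rest 446 x [-6.5  8.9] y [61.5 83.9] z 40.4
w2 plate 6738 x [-62.5  64.9] y [-96.6 103.4] z 12.4
row [-1.12  0.39  6.22] spin 0.004 q7 -0.6 tilt [ 0.001 -0.002 -1.   ]
```

```bash
python3 -m jog '[[-1.1,0.45,2,0.01],[-1.1,0.45,5,0.01],[-1.1,0.45,6.2,0.01],[-1.1,0.45,6.2,0.01],[-1.1,0.45,6.2,0.01],[-1.1,0.45,6.2,0.01]]'
python3 -c "
from h import *
go(.5934,.250,.044,11.8)"
```

```text
t: 7.33
eef_pos: [0.5954, 0.2503, 0.1027]
tool_rot: [0.0, 0.634, 0.774, 0.001]
contact_force: [0.0, 1.0, -2.7]
gripper_width: 0.482
grasp_force: 53.3
row [ 0.   -0.21  5.87] spin -0.007 q7 -0.63 tilt [ 0.001  0.002 -1.   ]
```

```bash
python3 -m jog '[[0,-0.2,2,-0.01],[0,-0.2,4,-0.01],[0,-0.2,5,-0.01],[0,-0.2,5.4,-0.01],[0,-0.2,5.4,-0.01],[0,-0.2,5.4,-0.01],[0,-0.2,5.4,-0.01]]'
python3 -c "
from h import *
go(.5934,.250,.044,11.8)"
```

```text
t: 7.92
eef_pos: [0.5942, 0.2488, 0.0488]
tool_rot: [0.0, 0.63, 0.776, 0.001]
contact_force: [0.4, 0.4, -3.5]
gripper_width: 0.482
grasp_force: 53.3
row [ 0.13 -0.05  0.48] spin 0.001 q7 -0.66 tilt [ 0.001  0.002 -1.   ]
```

```bash
python3 -m jog '[[0.1,-0.05,0.2,0],[0.1,-0.05,0.3,0],[0.1,-0.05,0.4,0],[0.1,-0.05,0.45,0],[0.1,-0.05,0.45,0],[0.1,-0.05,0.45,0]]'
python3 -c "
from h import *
go(.5934,.250,.044,11.8)"
```

```text
t: 8.42
eef_pos: [0.5928, 0.2493, 0.0441]
tool_rot: [0.0, 0.63, 0.776, 0.0]
contact_force: [-2.9, -1.1, 5.4]
gripper_width: 0.479
grasp_force: 54.6
row [0.05 0.07 0.01] spin 0.001 q7 -0.67 tilt [-0.     0.001 -1.   ]
```

```bash
python3 -m jog '[[0,0,0,0],[0,0,0,0],[0,0,0,0],[0,0,0,0],[0,0,0,0],[0,0,0,0],[0,0,0,0],[0,0,0,0]]' -0.7 20 && python3 -m jog '[[0,0,-1,0],[0,0,-3,0],[0,0,-6,0],[0,0,-10,0],[0,0,-14,0],[0,0,-16,0],[0,0,-16,0],[0,0,-16,0]]'
python3 - <<'E'
from h import *
c=snap('wrist','w3');P=cloud(c);s=snap('scene','s3');Q=cloud(s)
w=np.array([.6046,.1932]);a=np.radians(11.8);X=np.array([np.cos(a),np.sin(a)]);Y=np.array([-X[1],X[0]])
for n,P in(('w',P),('s',Q)):
    D=P[...,:2]-w;x=D@X*1000;y=D@Y*1000;z=P[...,2]*1000
    for zz in(69,79,88):
        m=(abs(z-zz)<4)&(abs(x)<100 if zz==88 else abs(x)<35)&(y<90)
        m&=(y>20) if zz<80 else (y<-40)
        if m.sum()>5:print(n,zz,m.sum(),np.median(z[m]).round(1),cv2.minAreaRect(np.c_[x[m],y[m]].astype(np.float32)))
cv2.imwrite('pics/c3.png',np.hstack([cv2.resize(c['pixels'],(400,300)),cv2.resize(s['pixels'][150:250,240:373],(400,300))])[:,:,::-1])
E
```

```text
t: 9.08
eef_pos: [0.5926, 0.2491, 0.0428]
tool_rot: [-0.0, 0.63, 0.776, -0.0]
contact_force: [0.3, -0.3, -1.1]
gripper_width: 0.852
grasp_force: 0.0
t: 9.75
eef_pos: [0.5933, 0.2496, 0.2051]
tool_rot: [0.001, 0.63, 0.776, 0.002]
contact_force: [0.4, -0.3, -1.4]
gripper_width: 0.855
grasp_force: 0.0
w 69 2079 69.3 ((-0.07167243957519531, 56.6242561340332), (41.8651008605957, 58.410560607910156), 0.18898817896842957)
w 79 448 79.2 ((0.13943004608154297, 56.575279235839844), (21.381254196166992, 21.58050537109375), 0.7119762897491455)
w 88 82 86.1 ((-81.84001922607422, -79.162841796875), (6.189345359802246, 17.866924285888672), 24.069652557373047)
```

View pics/c3.png

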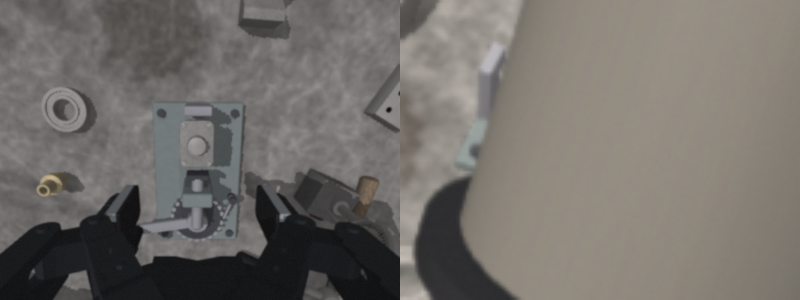

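Wrist view at (197,143): the housing is square on the rest, z correct, about 6 mm short of the stop. Now over the knob.

```bash
python3 -c "
from h import *
go(.5336,.095,.20,86)"
```

```text
row [-13.82  -8.87   0.23] spin -1.294 q7 -0.56 tilt [-0.001 -0.001 -1.   ]
```

```bash
python3 -m jog '[[-3,-2,0,-0.1],[-6,-4,0,-0.2],[-9,-6,0,-0.3],[-12,-7.5,0,-0.42],[-13.8,-8.8,0,-0.54],[-13.8,-8.8,0,-0.66],[-13.8,-8.8,0,-0.78],[-13.8,-8.8,0,-0.9],[-13.8,-8.8,0,-1.02],[-13.8,-8.8,0,-1.14],[-13.8,-8.8,0,-1.26],[-13.8,-8.8,0,-1.29],[-13.8,-8.8,0,-1.29],[-13.8,-8.8,0,-1.29],[-13.8,-8.8,0,-1.29]]' -0.2
python3 - <<'E'
from h import *
c=snap('wrist','w4');P=cloud(c)
m=(abs(P[...,2]-.088)<.005)&(np.hypot(P[...,0]-.533,P[...,1]-.095)<.03)
print(m.sum(),np.median(P[m],0),cv2.minAreaRect((P[m][:,:2]*1000).astype(np.float32)))
go(.5336,.095,.12,86)
E
```

```text
t: 11.1
eef_pos: [0.5344, 0.0957, 0.2021]
tool_rot: [-0.001, 0.038, 0.999, -0.0]
contact_force: [0.8, -0.4, -0.1]
gripper_width: 0.602
grasp_force: 0.0
399 [0.53427079 0.0939917  0.0874353 ] ((535.1058349609375, 93.81336975097656), (19.71782684326172, 20.159128189086914), 14.014518737792969)
row [ 0.08 -0.09  8.23] spin -0.005 q7 0.84 tilt [ 0.001 -0.    -1.   ]
```

View pics/w4.png

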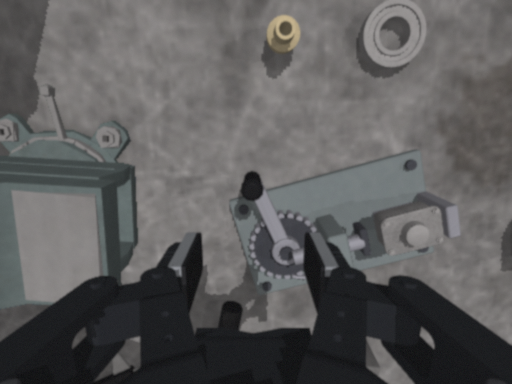

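The knob head is at (252,183) and the vise edge at u≈135. I'll check the clearance to the vise.

Run:
```python
from h import *
for n in('w4','s0','d0'):
    P=cloud(load(n)).reshape(-1,3);m=(P[:,2]>.05)&(P[:,2]<.2)&(P[:,0]>.42)&(P[:,0]<.7)&(P[:,1]<.06)&(P[:,1]>-.2)
    print(n,m.sum(),[ (round(x,2),P[m&(abs(P[:,0]-x)<.01)][:,1].max().round(3)) for x in np.arange(.44,.7,.02) if (m&(abs(P[:,0]-x)<.01)).any()])
go(.5348,.094,.12,86)
```

```text
w4 17309 [(np.float64(0.5), np.float64(-0.006)), (np.float64(0.52), np.float64(-0.006)), (np.float64(0.54), np.float64(-0.008)), (np.float64(0.56), np.float64(-0.011)), (np.float64(0.58), np.float64(-0.014)), (np.float64(0.6), np.float64(-0.018))]
s0 8494 [(np.float64(0.46), np.float64(-0.111)), (np.float64(0.48), np.float64(-0.084)), (np.float64(0.5), np.float64(-0.005)), (np.float64(0.52), np.float64(-0.004)), (np.float64(0.54), np.float64(-0.007)), (np.float64(0.56), np.float64(-0.01)), (np.float64(0.58), np.float64(-0.013)), (np.float64(0.6), np.float64(-0.016)), (np.float64(0.62), np.float64(-0.102))]
d0 2459 [(np.float64(0.46), np.float64(-0.137)), (np.float64(0.48), np.float64(-0.08)), (np.float64(0.5), np.float64(-0.009)), (np.float64(0.52), np.float64(-0.003)), (np.float64(0.54), np.float64(-0.005)), (np.float64(0.56), np.float64(-0.006)), (np.float64(0.58), np.float64(-0.009)), (np.float64(0.6), np.float64(-0.013)), (np.float64(0.62), np.float64(-0.103))]
row [-0.05 -0.18  8.23] spin -0.005 q7 0.84 tilt [ 0.001 -0.    -1.   ]
```

```bash
python3 -m jog '[[0,-0.15,2,0],[0,-0.15,5,0],[0,-0.15,8,0],[0,-0.15,8,0],[0,-0.15,8,0],[0,-0.15,8,0],[0,-0.15,8,0]]'
python3 -c "
from h import *
go(.5348,.094,.046,86)"
```

```text
t: 11.73
eef_pos: [0.5359, 0.0951, 0.1247]
tool_rot: [0.001, 0.037, 0.999, 0.0]
contact_force: [0.5, -0.1, 0.1]
gripper_width: 0.6
grasp_force: 0.0
row [ 0.13 -0.12  7.87] spin -0.004 q7 0.75 tilt [-0.003  0.001 -1.   ]
```

```bash
python3 -m jog '[[0.1,-0.1,2,0],[0.1,-0.1,4,0],[0.1,-0.1,6,0],[0.1,-0.1,7.5,0],[0.1,-0.1,7.8,0],[0.1,-0.1,7.8,0],[0.1,-0.1,7.8,0]]' && python3 -m jog '[[0,0,0,0],[0,0,0,0],[0,0,0,0],[0,0,0,0],[0,0,0,0],[0,0,0,0],[0,0,0,0],[0,0,0,0]]' 1 40
python3 -c "
from h import *
o=bot.get_obs();p=o['eef_pos'][:2]-[.619,.1267];print(np.hypot(*p),np.degrees(np.arctan2(p[1],p[0]))%360)
go(.5348,.094,.046,86)"
```

```text
t: 12.32
eef_pos: [0.5344, 0.0939, 0.0459]
tool_rot: [0.001, 0.037, 0.999, 0.0]
contact_force: [0.1, 0.9, 0.6]
gripper_width: 0.6
grasp_force: 0.0
t: 12.98
eef_pos: [0.5345, 0.0938, 0.0458]
tool_rot: [0.001, 0.037, 0.999, 0.0]
contact_force: [0.4, -0.0, 6.9]
gripper_width: 0.222
grasp_force: 38.7
0.09069888236709855 201.2491938178511
row [-0.03  0.02 -0.02] spin -0.004 q7 0.65 tilt [-0.002  0.    -1.   ]
```

```bash
cat >> h.py <<'E'
C=np.array([.619,.1267])
def q():
    p=bot.get_obs()['eef_pos'][:2]-C;return np.radians(211.8)-np.arctan2(p[1],p[0])%(2*np.pi),np.hypot(*p)
def arc(qs,z=.047,r=.0905):
    print('q,r',q(),bot.get_obs()['contact_force'].round(1))
    for k in qs:
        t=np.radians(211.8)-k;print(k,end=' ');go(*(C+r*np.array([np.cos(t),np.sin(t)])),z,86)
E
python3 -c "
from h import *
arc([.2,.3,.4,.45,.5,.53])"
```

```text
q,r (np.float64(0.18414630661827092), np.float64(0.09069888236709855)) [ 0.4 -0.   6.9]
0.2 row [ 0.04  0.14 -0.12] spin -0.004 q7 0.65 tilt [-0.002  0.    -1.   ]
0.3 row [ 0.38  0.98 -0.12] spin -0.004 q7 0.65 tilt [-0.002  0.    -1.   ]
0.4 row [ 0.63  1.85 -0.12] spin -0.004 q7 0.65 tilt [-0.002  0.    -1.   ]
0.45 row [ 0.72  2.29 -0.12] spin -0.004 q7 0.65 tilt [-0.002  0.    -1.   ]
0.5 row [ 0.79  2.74 -0.12] spin -0.004 q7 0.65 tilt [-0.002  0.    -1.   ]
0.53 row [ 0.82  3.01 -0.12] spin -0.004 q7 0.65 tilt [-0.002  0.    -1.   ]
```

```bash
python3 -m jog '[[0.1,0.2,-0.1,0],[0.25,0.6,-0.1,0],[0.38,1,-0.1,0],[0.52,1.4,-0.1,0],[0.63,1.85,-0.1,0],[0.72,2.3,-0.1,0],[0.79,2.75,-0.1,0],[0.82,3,-0.1,0],[0.82,3,-0.1,0],[0.82,3,-0.1,0],[0.82,3,-0.1,0]]'
python3 -c "
from h import *
arc([.6,.65,.7,.75,.8])"
```

```text
t: 13.9
eef_pos: [0.5263, 0.1215, 0.0456]
tool_rot: [-0.002, 0.038, 0.999, -0.002]
contact_force: [-3.4, -6.4, 7.2]
gripper_width: 0.224
grasp_force: 39.1
q,r (np.float64(0.499207275744769), np.float64(0.0928530011418347)) [-3.4 -6.4  7.2]
0.6 row [-0.16  0.94 -0.14] spin -0.007 q7 0.6 tilt [ 0.003 -0.005 -1.   ]
0.65 row [-0.15  1.39 -0.15] spin -0.007 q7 0.6 tilt [ 0.003 -0.005 -1.   ]
0.7 row [-0.17  1.84 -0.15] spin -0.007 q7 0.6 tilt [ 0.003 -0.005 -1.   ]
0.75 row [-0.22  2.29 -0.15] spin -0.007 q7 0.6 tilt [ 0.003 -0.005 -1.   ]
0.8 row [-0.28  2.74 -0.15] spin -0.007 q7 0.6 tilt [ 0.003 -0.005 -1.   ]
```

```bash
python3 -m jog '[[-0.1,0.2,-0.1,0],[-0.1,0.4,-0.1,0],[-0.1,0.6,-0.1,0],[-0.1,0.6,-0.1,0],[-0.1,0.6,-0.1,0]]'
python3 - <<'E'
from h import *
print(q())
c=snap('side','d5');s=snap('scene','s5')
T=c['pose'];f=192/np.tan(np.radians(c['fovy'])/2);p=T[:3,:3].T@(np.array([.57,.13,.04])-T[:3,3]);u,v=int(p[0]/p[2]*f+c['cx']),int(p[1]/p[2]*f+c['cy'])
cv2.imwrite('pics/c5.png',np.hstack([cv2.resize(x,(400,400),interpolation=cv2.INTER_CUBIC) for x in(c['pixels'][v-45:v+45,u-45:u+45],s['pixels'][150:250,265:365])])[:,:,::-1])
E
```

```text
t: 14.32
eef_pos: [0.5256, 0.1267, 0.0457]
tool_rot: [-0.003, 0.038, 0.999, -0.003]
contact_force: [-8.1, -7.3, 5.8]
gripper_width: 0.221
grasp_force: 39.1
(np.float64(0.554665567403958), np.float64(0.0933803177637077))
```

View pics/c5.png

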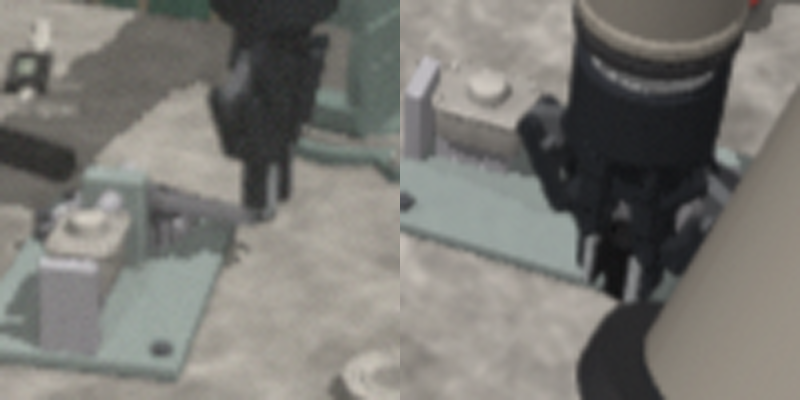

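The side crop shows the knob held at (270,190) and the lever partly swung, with the housing upright. Radial force is building up, so I'll refine the axis from w4.

Run:
```python
from h import *
P=cloud(load('w4'))
w=np.array([.6046,.1932]);a=np.radians(11.8);X=np.array([np.cos(a),np.sin(a)]);Y=np.array([-X[1],X[0]])
D=P[...,:2]-w;x=D@X*1000;y=D@Y*1000;z=P[...,2]*1000
for n,m in(('plate',(abs(z-12)<3)&(abs(x)<80)&(y<110)&(y>-130)),('guide',(abs(z-74)<3)&(abs(x)<30)&(y>-40)&(y<5)),('stop',(abs(z-68)<3)&(abs(x)<30)&(y>88)&(y<115))):
    print(n,m.sum(),np.percentile(x[m],[1,99]).round(1),np.percentile(y[m],[1,99]).round(1))
g=cv2.fitEllipse
for lo,hi in((18,24),(24,30),(30,36),(36,44),(44,60)):
    m=(z>lo)&(z<hi)&(np.hypot(x,y+68)<60)
    if m.sum()>20:
        pts=np.c_[x[m],y[m]].astype(np.float32);print(lo,m.sum(),cv2.minEnclosingCircle(pts),np.percentile(pts,[1,99],0).round(1).tolist())
for p in((285,251),(279,243),(290,258)):print(p,P[p[1],p[0]].round(4),x[p[1],p[0]],y[p[1],p[0]])
```

```text
plate 9711 [-63.4  64. ] [-118.   100.1]
guide 373 [-19.   17.2] [-26.5  -7.9]
stop 424 [-15.2  17.7] [ 89.9 101.7]
18 155 ((-8.152220726013184, -65.33284759521484), 54.72377014160156) [[-43.8, -108.5], [45.0, -12.4]]
24 917 ((-2.6328799724578857, -59.8784294128418), 51.33259201049805) [[-38.5, -108.6], [45.4, -16.6]]
30 1124 ((-6.9339728355407715, -61.131866455078125), 51.03493881225586) [[-34.5, -106.2], [35.8, -17.0]]
36 1013 ((-24.316146850585938, -55.113258361816406), 44.500953674316406) [[-58.3, -84.7], [14.5, -14.6]]
44 308 ((-10.34895133972168, -46.75876998901367), 36.73261642456055) [[-19.2, -77.1], [7.8, -11.4]]
(285, 251) [0.6162 0.1241 0.0462] -2.8262793351201605 -70.04784130178203
(279, 243) [0.6081 0.1183 0.0421] -11.847950635171207 -74.0516630137261
(290, 258) [0.6244 0.129  0.0471] 6.28157406099934 -66.87733176371783
```

```bash
python3 -m jog '[[0.15,0,-0.1,0],[0.3,0,-0.2,0],[0.3,0,-0.2,0],[0.3,0,-0.2,0]]'
```

```text
t: 14.75
eef_pos: [0.5254, 0.1265, 0.0464]
tool_rot: [-0.002, 0.038, 0.999, -0.002]
contact_force: [5.9, -3.7, -18.7]
gripper_width: 0.222
grasp_force: 40.9
```

```bash
sed -i 's/^C=.*/C=np.array([.617,.128])/; s/r=.0905/r=.091/' h.py; python3 -m jog '[[-0.15,0.2,0.1,0],[-0.15,0.4,0.15,0],[-0.15,0.5,0.15,0],[-0.15,0.5,0.15,0],[-0.15,0.5,0.15,0]]'; python3 -c "
from h import *
arc([.55,.6,.65,.7,.75,.8],z=.0458)"
```

```text
t: 15.17
eef_pos: [0.5252, 0.1303, 0.0459]
tool_rot: [-0.003, 0.039, 0.999, -0.004]
contact_force: [-5.5, -9.5, 2.6]
gripper_width: 0.224
grasp_force: 39.9
q,r (np.float64(0.5800333455225428), np.float64(0.09184462166471405)) [-5.5 -9.5  2.6]
0.55 row [-0.1  -0.27  0.01] spin -0.008 q7 0.58 tilt [ 0.006 -0.008 -1.   ]
0.6 row [-0.08  0.19  0.01] spin -0.008 q7 0.58 tilt [ 0.006 -0.008 -1.   ]
0.65 row [-0.07  0.64  0.  ] spin -0.008 q7 0.58 tilt [ 0.006 -0.008 -1.   ]
0.7 row [-0.09  1.1  -0.  ] spin -0.008 q7 0.58 tilt [ 0.006 -0.008 -1.   ]
0.75 row [-0.13  1.55 -0.01] spin -0.008 q7 0.58 tilt [ 0.006 -0.008 -1.   ]
0.8 row [-0.2   2.   -0.01] spin -0.008 q7 0.58 tilt [ 0.006 -0.008 -1.   ]
```

```bash
for i in 1 2; do python3 -m jog '[[0,0.15,0,0],[0,0.3,0,0],[0,0.3,0,0],[0,0.3,0,0]]'|grep -E 'eef|contact'; done; python3 -c "
from h import *;print(q())"
```

```text
eef_pos: [0.5249, 0.1325, 0.0458]
contact_force: [-7.2, -11.2, 4.9]
eef_pos: [0.5249, 0.1343, 0.0457]
contact_force: [-8.4, -13.5, 7.8]
(np.float64(0.6232571892743386), np.float64(0.09230557191318359))
```

```bash
python3 -m jog '[[0,0,0,0.06],[0,0,0,0.12],[0,0,0,0.12]]'|grep -E 'eef|contact';python3 -c "
from h import *;print(bot.get_obs()['torque'],q())"
```

```text
eef_pos: [0.5255, 0.1382, 0.046]
contact_force: [-3.3, -2.0, -3.6]
[-0.36303075  0.75414528  0.05115737] (np.float64(0.6662954252586535), np.float64(0.09207528408985095))
```

```bash
python3 -m jog '[[0,0,0,0.05],[0,0,0,0.1],[0,0,0,0.1]]'|grep -E 'eef|contact';python3 -c "
from h import *;print(bot.get_obs()['torque'],q());arc([.68,.7,.72,.74,.76,.78])"
```

```text
eef_pos: [0.526, 0.141, 0.0461]
contact_force: [-3.0, 3.1, -8.5]
[0.5897425  0.57490978 0.39039909] (np.float64(0.6966442206022192), np.float64(0.09190100792953952))
q,r (np.float64(0.6966442206022192), np.float64(0.09190100792953952)) [-3.   3.1 -8.5]
0.68 row [-0.11 -0.14 -0.09] spin -0.224 q7 0.38 tilt [ 0.003 -0.002 -1.   ]
0.7 row [-0.08  0.04 -0.09] spin -0.224 q7 0.38 tilt [ 0.003 -0.002 -1.   ]
0.72 row [-0.06  0.22 -0.09] spin -0.224 q7 0.38 tilt [ 0.003 -0.002 -1.   ]
0.74 row [-0.04  0.4  -0.09] spin -0.224 q7 0.38 tilt [ 0.003 -0.002 -1.   ]
0.76 row [-0.02  0.59 -0.09] spin -0.224 q7 0.38 tilt [ 0.003 -0.002 -1.   ]
0.78 row [-0.01  0.77 -0.09] spin -0.224 q7 0.38 tilt [ 0.003 -0.002 -1.   ]
```

```bash
for i in 1 2 3; do python3 -m jog '[[0,0.1,0,0.02],[0,0.2,0,0.02],[0,0.2,0,0.02]]'|grep -E 'eef|contact';python3 -c "
from h import *;print(bot.get_obs()['torque'].round(2),q())"; done
```

```text
eef_pos: [0.5271, 0.1451, 0.0463]
contact_force: [-1.7, 6.7, -10.9]
[1.29 0.48 0.08] (np.float64(0.7434228914696681), np.float64(0.091546332523923))
eef_pos: [0.5274, 0.1466, 0.0463]
contact_force: [-4.3, 5.3, -10.1]
[0.94 0.74 0.1 ] (np.float64(0.7595827179485664), np.float64(0.09152631195079242))
eef_pos: [0.5276, 0.1479, 0.0462]
contact_force: [-6.2, 3.7, -6.6]
[0.74 0.95 0.19] (np.float64(0.7742774005650137), np.float64(0.09154851502148238))
```

```bash
python3 -m jog '[[0.1,0.15,0,0.02],[0.1,0.3,0,0.04],[0.1,0.45,0,0.06],[0.1,0.6,0,0.08],[0.1,0.75,0,0.1],[0.1,0.75,0,0.1],[0.1,0.75,0,0.1]]'|grep -E 'eef|contact';python3 -c "
from h import *;print(bot.get_obs()['torque'].round(2));arc([.9,.95,1,1.05])"
```

```text
eef_pos: [0.5295, 0.1547, 0.0463]
contact_force: [-6.3, 2.6, -8.6]
[0.54 1.08 0.42]
q,r (np.float64(0.8516930809784693), np.float64(0.09147195668298634)) [-6.3  2.6 -8.6]
0.9 row [ 0.01  0.44 -0.08] spin -0.382 q7 0.23 tilt [ 0.003 -0.002 -1.   ]
0.95 row [ 0.05  0.9  -0.08] spin -0.382 q7 0.23 tilt [ 0.003 -0.002 -1.   ]
1 row [ 0.06  1.35 -0.08] spin -0.382 q7 0.23 tilt [ 0.003 -0.002 -1.   ]
1.05 row [ 0.05  1.81 -0.08] spin -0.382 q7 0.23 tilt [ 0.003 -0.002 -1.   ]
```

```bash
for i in 1 2 3; do python3 -m jog '[[0.05,0.1,0.02,0.01],[0.05,0.25,0.02,0.02],[0.05,0.25,0.02,0.02]]'|grep -E 'eef|contact';python3 -c "
from h import *;print(bot.get_obs()['torque'].round(2),q())"; done
```

```text
eef_pos: [0.53, 0.1565, 0.0461]
contact_force: [-6.4, 1.5, -5.4]
[0.2  1.24 0.45] (np.float64(0.8713874240731663), np.float64(0.09154918641466289))
eef_pos: [0.5306, 0.1583, 0.0461]
contact_force: [-7.8, 0.1, -3.2]
[-0.1   1.49  0.42] (np.float64(0.8922700103887449), np.float64(0.09154537256640993))
eef_pos: [0.5313, 0.1603, 0.046]
contact_force: [-8.6, -0.9, -0.5]
[-0.28  1.61  0.46] (np.float64(0.914882345398091), np.float64(0.09159340065119738))
```

```bash
for i in 1 2 3; do python3 -m jog '[[0.1,0.1,0,0.01],[0.1,0.25,0,0.02],[0.1,0.25,0,0.02]]'|grep -E 'eef|contact';python3 -c "
from h import *;print(bot.get_obs()['torque'].round(2),q())"; done
```

```text
eef_pos: [0.5326, 0.1634, 0.0461]
contact_force: [-3.5, 1.8, -5.3]
[0.23 0.94 0.2 ] (np.float64(0.9519354237324698), np.float64(0.09151709883139196))
eef_pos: [0.534, 0.1664, 0.0462]
contact_force: [-2.3, 2.5, -8.8]
[0.39 0.54 0.15] (np.float64(0.9879685449423836), np.float64(0.09143936381342685))
eef_pos: [0.536, 0.1699, 0.0464]
contact_force: [1.7, 3.2, -15.0]
[ 0.54 -0.38 -0.06] (np.float64(1.0321839590768835), np.float64(0.09120604503457302))
```

```bash
python3 -m jog '[[0,0.15,0.05,0.01],[0,0.3,0.05,0.02],[0,0.4,0.05,0.02],[0,0.4,0.05,0.02],[0,0.4,0.05,0.02],[0,0.4,0.05,0.02]]'
python3 - <<'E'
from h import *
print(bot.get_obs()['torque'].round(2),q())
s=snap('side','d6');P=cloud(s);e=snap('scene','s6');Q=cloud(e)
w=np.array([.6046,.1932]);a=np.radians(11.8);X=np.array([np.cos(a),np.sin(a)]);Y=np.array([-X[1],X[0]])
for n,P in(('side',P),('scene',Q)):
    D=P[...,:2]-w;x=D@X*1000;y=D@Y*1000;z=P[...,2]*1000
    m=(z>74.5)&(z<83)&(abs(x)<18)&(y>25)&(y<85)
    if m.sum()>5:print(n,'boss',m.sum(),np.median(np.c_[x,y,z][0:0]) if 0 else (np.percentile(x[m],[2,98]),np.percentile(y[m],[2,98]),np.median(z[m])))
    m=(z>36)&(z<43)&(x<-15)&(x>-95)&(abs(y+40)<50)
    if m.sum()>8:
        vx,vy,x0,y0=cv2.fitLine(np.c_[x[m],y[m]].astype(np.float32),cv2.DIST_HUBER,0,.01,.01).ravel();print(n,'bar',m.sum(),x0,y0,np.degrees(np.arctan2(vy,vx))%180,np.degrees(np.arctan2(y0+68,x0)))
c=s;T=c['pose'];f=192/np.tan(np.radians(c['fovy'])/2);p=T[:3,:3].T@(np.array([.58,.18,.05])-T[:3,3]);u,v=int(p[0]/p[2]*f+c['cx']),int(p[1]/p[2]*f+c['cy'])
cv2.imwrite('pics/c6.png',np.hstack([cv2.resize(k,(400,400),interpolation=cv2.INTER_CUBIC) for k in(c['pixels'][v-45:v+45,u-45:u+45],e['pixels'][150:250,265:365])])[:,:,::-1])
E
```

```text
t: 19.67
eef_pos: [0.5371, 0.1722, 0.0462]
tool_rot: [-0.0, 0.293, 0.956, -0.001]
contact_force: [-2.6, -2.0, -6.7]
gripper_width: 0.223
grasp_force: 40.9
[-0.41  0.56 -0.17] (np.float64(1.0599352252715986), np.float64(0.0912771026551919))
side boss 38 (array([-7.56875196, 11.04829815]), array([55.08923118, 73.55399548]), np.float64(79.45136471818768))
side bar 61 -37.13794 -25.60433 134.40512 131.21785
scene boss 55 (array([-11.10254196,   8.69831915]), array([52.81677282, 71.75215539]), np.float64(77.96254007611503))
```

View pics/c6.png

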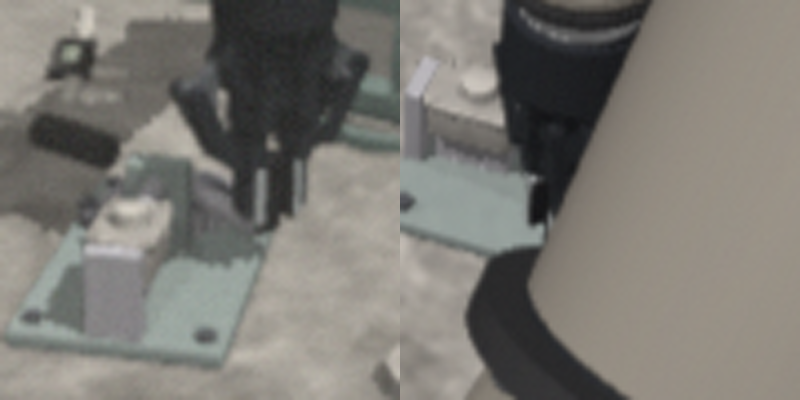

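Housing seated (boss centre y≈62 mm) and upright. Lever estimate about 1.06 rad, after three clicks. I'll let it settle, check it is still, then hand in.

```bash
python3 -m jog '[[0,0.1,0,0],[0,0.1,0,0],[0,0.1,0,0],[0,0.1,0,0],[0,0.1,0,0],[0,0.1,0,0]]'|grep -E 'eef|contact|grasp'; python3 -m jog '[[0,0,0,0],[0,0,0,0],[0,0,0,0],[0,0,0,0],[0,0,0,0],[0,0,0,0]]'|grep -E 'eef|contact|grasp'
python3 -c "
from h import *;print(q(),abs(bot.get_obs()['joint_vel']).max());print(bot.hand_in())"
```

```text
eef_pos: [0.5376, 0.1732, 0.0461]
contact_force: [-4.1, -3.3, -4.8]
grasp_force: 40.9
eef_pos: [0.5376, 0.1731, 0.0461]
contact_force: [-3.2, -3.7, -5.4]
grasp_force: 40.9
(np.float64(1.0721465606842595), np.float64(0.0913087734287091)) 0.0020024668603107485
the job is handed in; nothing more can be done
None
```

I handed the job in with the housing upright against the stop and the gripper still holding the knob, the lever at rest at an estimated 1.07 rad. I inferred the three clicks from the wrist forces and lever angle, and I didn't measure the pad force; the hand-in returned no verdict.

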